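Pin the sample rack and hold it against the sprung stop

TASK

The tube rack lies loose on the shaker platform with its pin hole over the platform's hole. Fit the orange-headed retaining pin from its blue stand fully down through both and let go of it, then push on the red block to swing the rack round against the yellow sprung stop, gently, and finish while still holding it there with a steady push of about 10 newtons (stop pushed in about half of its 20 mm travel), so that a colleague can screw the rack down. Leave everything else on the bench where it is.

Things in the scene. Friction and masses are not known exactly. Their poses are not given: they have to be found in the camera images.
- platform: fixed aluminium plate 270 (x) x 340 (y) x 18 mm on the bench. Origin: centre of its underside; x towards the side with the blue stop housing, y along its length, z up. Position and yaw vary. The housing (50 x 75 mm, top 68 mm above the bench) is centred at x +98, y +100 mm. Two loose thumbscrews, 28 mm high, stand near its corner, x -100, y -145 to -95 mm
- pin_hole (a point): mouth of the plate's 10 mm through hole, on the platform's top face at platform x 0, y -115, z +18 mm; axes as the platform's
- rack: loose rack, 0.4-0.75 kg, on the platform: white 90 x 190 mm top with capped tubes. Origin: centre of the 11 mm hole in its 8 mm thick steel tab, underside; starts within 1 mm of the plate's hole. y runs from the hole along the rack (body y +45 to +235, x +-46 mm); caps to z 64 mm. Starts turned 0.12-0.30 rad anticlockwise from the platform, off the stop; square with it when the stop is half in
- push_plate (a point): middle of the outer face of the red push block (face 64 mm long in y, z 4 to 48 mm), 16 mm proud of the rack's side near its free end: rack x -62, y +203, z +26 mm. Push here; it swings in an arc about the pin, to platform +x and up to 28 mm to +y. A steel strike plate (x +46, y +191 to +235 mm) on the far side meets the stop: 108 mm between the two faces
- stop (a joint): travel of the yellow sprung stop, m: 0 out, 0.020 fully in (along platform +x). Spring 1.0 N per mm, so 0.010 is 10 N on the stop. The rack stands on smooth glides (friction 0.12) and slides with about 1 N if not pressed down. The stop springs out again if the push is let off
- stop_face (a point): middle of the yellow stop pad's face (44 x 44 mm), which looks to platform -x; out, it stands at platform x +35, y +100, z +45 mm
- pin: loose retaining pin, 60 mm long, 35 g, upright in its stand. Origin: centre of its lower tip; z up along the pin. Steel shank 8 mm diameter, 22 mm long with a chamfered tip; dark collar 22 mm diameter, z 22 to 26 mm; orange round knob 18 mm diameter, z 26 to 60 mm. Fully home, the collar lies on the rack's tab and the tip is 14 mm below the platform's top face (4 mm above the bench)
- pin_tip (a point): the pin's lower tip (its origin)
- pin_grip (a point): where to grip the orange knob, on the pin's axis 49 mm above its tip
- pin_stand: fixed blue block 64 x 64 x 30 mm with a 10.5 mm hole in the middle that holds the pin, tip 8 mm above the bench. Origin: centre of its underside. It stands to the robot's left, nearer or farther than the tip box
- tip_box: bystander: white box of orange pipette tips 85 x 120 x 65 mm; origin: centre of its underside
- thumbscrew1: bystander: steel thumbscrew standing head down on the platform; origin: centre of its underside
- thumbscrew2: bystander: the other thumbscrew, likewise
- beaker: bystander: glass beaker, 72 mm wide, 90 mm high, to the robot's right; origin: centre of its underside
- pipette: bystander: white and red pipette lying on the bench to the right, 250 mm long along its x; origin near its middle, at bench level

How it is judged (in metres and radians):
On the way, in this order (a step that is already met when the one before it is completed fails the run):
1. the pin stands fully home through the rack's tab and the platform, and is let go (z of pin_tip in the frame of pin_hole below -0.0105 m and horizontal distance between pin_tip and pin_hole below 0.0045 m and angle between pin's own z axis and vertical below 0.2 rad and contact force between the fingers and pin below 0.1 N), for 0.2 s.
2. with the pin in, the rack has been swung against the stop and pushes it in (z of pin_tip in the frame of pin_hole below -0.0105 m and horizontal distance between pin_tip and pin_hole below 0.0045 m and angle between pin's own z axis and vertical below 0.2 rad and value of joint stop above 0.003 m), for 0.2 s.
At the end, for the whole second after the job is handed in: Pin home (tip over 10.5 mm below the plate top, within 4.5 mm of the hole, upright), not touched; rack flat, at rest, square within 0.08 rad, its hole within 6 mm of the plate's; robot pushes the rack over 3 N, plate or stop under 3 N; stop 6 to 14 mm (N) in through the last second (all of step 1 and value of joint stop between 0.006 and 0.014 m and contact force between any of the fingers, the arm and rack above 3 N and contact force between each of the arm, the fingers and platform below 3 N and horizontal distance between rack and pin_hole below 0.006 m and angle between the x axis of rack and the x axis of platform, either way round below 0.08 rad and angle between rack's own z axis and vertical below 0.06 rad and linear speed of rack below 0.01 m/s); the arm keeps its last pose, push and grip.
It fails at once if the stop is driven in to its limit (over 18 mm, 18 N) (value of joint stop above 0.018 m).
It fails at once if the rack is tipped up (angle between rack's own z axis and vertical above 0.2 rad).
It fails at once if another thing on the bench is disturbed (moved over 20 mm) (distance of any of tip_box, thumbscrew1, thumbscrew2, beaker, pipette from where it was at the start of the episode above 0.02 m).
It also fails if it takes over 64 s, if anything falls off the work surface, if the arm or the gripper's body presses on something with over 40 N, if the wrist force passes 120 N, or if a joint passes its speed limit or range.

ROBOT

A 6-joint arm with a two-finger parallel gripper is mounted at the origin on the work surface. World frame = base frame: x ahead of the robot, y to its left, z up, the work surface at z = 0. Lengths are in mm, angles in rad, forces in N, time in s.
With the tool pointing down it reaches from about 425 to 1125 mm from the base axis. Payload 14.9 kg.
Tool frame: the origin (TCP) lies on the front face of the gripper's body, between the roots of the fingers; the fingertips stand 78 mm ahead of it and the grasp point (between the pads) lies 60 mm ahead of it; z points along the fingers, y is the line along which they close (so a half turn about z gives the same grasp; the last joint's range is limited). The gripper opens to 91 mm and grips with 3 to 60 N. Pads are 32 mm wide; open, the fingers measure 118 mm over their backs; the gripper's body (76 mm by 178 mm) begins 60 mm behind the grasp point.
Start: joints at [1.25, 0.379, 1.734, -0, 1.028, -0.033], TCP at [198.698, 671.221, 292.232] pointing down, gripper open.
Joint ranges: [-2.77, 2.77], [-0.74, 2.19], [0, 2.66], [-1.06, 4.2], [0.31, 2.87], [-3.08, 3.08]. Speed limits (rad/s): [1.89, 1.89, 2.39, 3.14, 3.14, 3.14].

INTERFACE

Orientations are given as a rotation vector (axis times angle).
In Python, from rig import state, snapshot, finish_job, find_in, landmark_of gives the robot as it stands.
- The arm moves only by the shell command python3 -m crank 'ROWS' [FORCE]. ROWS is a JSON object whose one key "targets" holds a list of rows, each a list of 3 entries, a list of its own where there are three numbers: the shift along the world's x, y, z in units of 25 mm (1.0 is 25 mm), then the turn about the world's z in units of 6 degrees (1.0 is 6 degrees), then the finger opening in mm, from 0 to 91.2. A call has 1 to 8 rows; each row shifts and turns the commanded pose from where the row before left it; what a row does not reach is not made up. A row lasts 1/10 s, in which the tool goes at most 50 mm and 8.59 degrees, less where a joint would pass 70% of its speed; a pose out of reach is approached as far as the arm can. A call is refused whole if a number of a shift passes 1 or a number of a turn 1, either way. A call with a gripper value outside its range is refused whole. The fingers move at their own pace and stop on an object; FORCE is the grip in N (left out, the last holds). Time passes only in rows, so rows that do not move let the fingers close. It gives the time, the measured TCP pose, the force, the opening and the grip force at its end, in the units of the state.
- state(): the state, without advancing time (a new reading comes with each control period).
- snapshot(name): name is "scene" or "top"; returns a dict with "pixels" (400x640x3 uint8, blue, green, red), "depth" (400x640 float32, mm along the optical axis (not along the pixel's ray), 0 where there is no reading), "fovy" (degrees; the focal length in pixels is half the picture's height over the tangent of half this angle, whatever the lens; pixels are square), "cx", "cy" (the principal point, pixels), "xyz" and "orientation" of the camera in the world. Camera axes: x right, y down, z forward; pixel columns grow to the right and rows downward; lengths in mm; the calibration is good to about 2 mm. A picture is of the moment at which its call begins.
- finish_job(): hands the job in; it is judged then, once.
Trained networks look in a picture, given as the dict that the camera call returned (one of the last four; its "shot" number tells which), for a name from the list of things; names that differ only in an ending like _2 or _b are one class to them, and where a whole thing is asked for, a point or a joint stands for the part that bears it (a point fixed in the world has none). Each returns a list of dicts, best first, with "p" (0 to 1); they miss things now and then, are a little off and sometimes report something else, mostly with a low value. They report only what shows in the picture. A call takes as long as a camera call.
- find_in(picture, name): "centre" ([column, row] in pixels, amid what is visible of it).
- landmark_of(picture, name): "centre" ([column, row] in pixels: a listed point, or the origin of a listed thing).
The state is a dict: "t": time; "qpos": joint angles; "qvel": joint speeds; "joint_torque": joint torques, N m; "tcp_pos": TCP position; "orientation": TCP orientation; "ft_force": force on the tool from outside, world axes, zero at the start; "wrist_torque": the same for the moment, N m; "grip_width": finger opening in mm; "grip_force": force on a finger pad.
Only numpy, scipy, OpenCV 4.12 (cv2) and the standard library are available. Lean on these libraries where they do the work, as an engineer would, in place of code of your own. Each camera call takes 0.05 s, during which the arm holds its last target. There are 200 camera calls.

## Working session

There is one attempt and no reset: what is moved stays moved. The work goes in short steps, Python scripts to look and compute and a shell command to move; the robot and the scene stay as the last step left them, time stands still between calls to the robot, and variables do not carry over. Pictures are saved under pics/ and viewed, at most 10 in all, crops included, and the job is handed in when it is done.

```bash
ls; mkdir -p pics; cat > h.py <<'E'
import numpy as np, cv2
from scipy.spatial.transform import Rotation as R
from rig import state, snapshot, finish_job, find_in, landmark_of
def ray(p,uv):
    f=200/np.tan(np.radians(p["fovy"])/2)
    d=np.array([(uv[0]-p["cx"])/f,(uv[1]-p["cy"])/f,1.])
    return R.from_rotvec(p["orientation"]).as_matrix()@d, np.array(p["xyz"])
def atz(p,uv,z):
    d,o=ray(p,uv); return o+d*(z-o[2])/d[2]
def dep(p,uv):
    d,o=ray(p,uv); u,v=int(round(uv[0])),int(round(uv[1]))
    w=p["depth"][max(v-1,0):v+2,max(u-1,0):u+2]; w=w[w>0]
    return o+d*np.median(w) if w.size else None
E
python3 - <<'E'
from h import *
print(state())
Z=dict(platform=0,pin_hole=None,rack=None,push_plate=None,stop_face=None,pin=None,pin_tip=None,pin_grip=57,pin_stand=0,tip_box=0,thumbscrew1=None,thumbscrew2=None,beaker=0,pipette=0)
Z.update(pin_hole=18,rack=18,push_plate=44,stop_face=45,pin=8,pin_tip=8,thumbscrew1=18,thumbscrew2=18)
for n in("scene","top"):
    p=snapshot(n); cv2.imwrite(f"pics/{n}0.png",p["pixels"]); print(n,p["fovy"],p["cx"],p["cy"],p["xyz"],p["orientation"])
    for k in Z:
        for r in landmark_of(p,k)[:2]:
            if r["p"]>.3: print(k,round(r["p"],2),np.round(r["centre"]),np.round(atz(p,r["centre"],Z[k])),'depth',np.round(dep(p,r["centre"])))
E
```

```text
pics
{'t': 0.0, 'qpos': array([ 1.24971476e+00,  3.79424107e-01,  1.73478493e+00, -1.60832786e-05,
        1.02851437e+00, -3.32710093e-02]), 'qvel': array([ 0.00018609, -0.00010947, -0.00020758, -0.00028573,  0.00185634,
        0.00056001]), 'joint_torque': array([ 4.03054117e-03, -7.63725686e+01, -4.34387112e+01,  6.52879570e-02,
        4.22835234e-02, -4.31391652e-05]), 'tcp_pos': array([198.58568342, 670.90918596, 291.57528578]), 'orientation': array([-4.50493381e-01, -3.10893712e+00,  1.75209444e-03]), 'ft_force': array([ 0.17162998, -0.55826435, -0.13977307]), 'wrist_torque': array([ 0.00960118, -0.02437721, -0.02757418]), 'grip_force': 0.0, 'grip_width': 91.29558837716408}
scene 52.10385783873839 320.2421311111411 198.05815020980978 [1233.81588174   27.76643891  653.10158727] [-1.59444457 -1.77120314  0.85564711]
platform 0.84 [300. 248.] [582. -73.   0.] depth [599. -70.  17.]
pin_hole 0.97 [254. 234.] [ 566. -181.   18.] depth [ 572. -180.   23.]
pin_hole 0.46 [163. 245.] [ 622. -371.   18.] depth [ 604. -383.   -1.]
rack 0.81 [254. 237.] [ 577. -178.   18.] depth [ 586. -
[... 1444 characters left out ...]
th [496.  14.  47.]
stop_face 0.8 [293. 166.] [622.  31.  45.] depth [624.  31.  38.]
pin 0.56 [199. 182.] [595. 260.   8.] depth [590. 254.  28.]
pin_tip 0.47 [200. 177.] [607. 259.   8.] depth [599. 250.  37.]
pin_grip 0.43 [192. 172.] [607. 263.  57.] depth [604. 260.  68.]
pin_stand 0.61 [198. 182.] [598. 265.   0.] depth [591. 256.  29.]
tip_box 0.81 [187. 246.] [442. 286.   0.] depth [437. 265.  62.]
thumbscrew1 0.57 [396. 225.] [ 482. -210.   18.] depth [ 481. -208.   29.]
thumbscrew2 0.57 [396. 225.] [ 482. -210.   18.] depth [ 481. -208.   29.]
beaker 0.89 [465. 254.] [ 414. -373.    0.] depth [ 414. -371.    5.]
pipette 0.77 [469. 178.] [ 599. -397.    0.] depth [ 595. -389.   20.]
```

```bash
python3 - <<'E'
import cv2
a=cv2.imread("pics/top0.png")[110:290,160:440]; cv2.imwrite("pics/topc.png",cv2.resize(a,None,fx=2.8,fy=2.8,interpolation=2))
a=cv2.imread("pics/scene0.png")[170:320,220:490]; cv2.imwrite("pics/scenec.png",cv2.resize(a,None,fx=2.9,fy=2.9,interpolation=2))
E
```

```text
(no output)
```

View pics/topc.png

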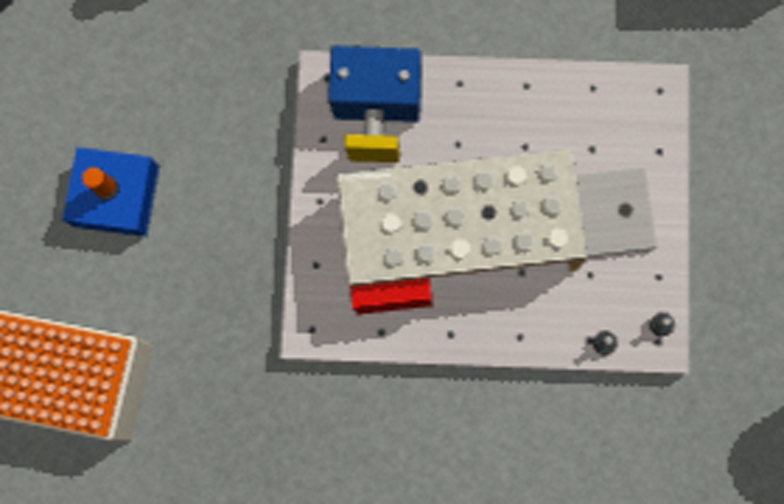

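View pics/scenec.png

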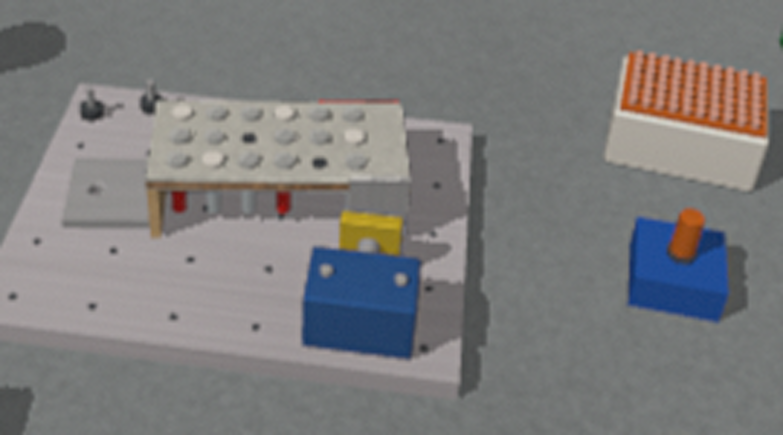

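The top view shows the tab hole at about (383,185) and the orange knob at about (194,174). The plate corners lie at about (267,128.5), (406,133), (406,243) and (261,237.5). In the scene view the hole is at about (252,235) and the knob at about (457,247).

```bash
cat >> h.py <<'E'
def dark(p,c,r=4):
    g=p["pixels"].astype(float).mean(2); u,v=map(int,np.round(c)); w=g[v-r:v+r+1,u-r:u+r+1]
    w=np.clip(np.median(w)-8-w,0,None); yy,xx=np.mgrid[v-r:v+r+1,u-r:u+r+1]
    return [(w*xx).sum()/w.sum(),(w*yy).sum()/w.sum()]
def orange(p,c,r=18):
    h=cv2.cvtColor(p["pixels"],cv2.COLOR_BGR2HSV); u,v=map(int,c)
    m=np.zeros(h.shape[:2],bool); m[v-r:v+r,u-r:u+r]=True
    m&=(h[...,0]<18)&(h[...,1]>150)&(h[...,2]>90); v,u=np.nonzero(m); return u,v
E
python3 - <<'E'
from h import *
for n,hc,kc in(("scene",(252,235),(457,250)),("top",(383,185),(195,176))):
    p=snapshot(n)
    c=dark(p,hc); print(n,"hole px",np.round(c,1),np.round(atz(p,c,26),1),np.round(dep(p,c),1))
    u,v=orange(p,kc); P=np.array([dep(p,(a,b)) for a,b in zip(u,v)])
    rc=cv2.minAreaRect(np.c_[u,v].astype(np.float32)); ctr=(u.mean(),v.mean())
    print("knob n",len(u),"px",np.round(ctr,1),rc,"at z=51",np.round(atz(p,ctr,51),1),"zmax",np.round(np.sort(P[:,2])[-6:]))
    t=P[P[:,2]>62]; print("top pts",len(t),np.round(t.mean(0),1) if len(t) else 0)
    if n=="top":
        C=np.array([(160+a/2.8,110+b/2.8) for a,b in((300,52),(688,65),(688,372),(282,357))])
        W=[atz(p,c,18) for c in C]; print(np.round(W,1)); print("ctr",np.mean(W,0))
        for i in range(4): d=W[(i+1)%4]-W[i]; print(np.hypot(*d[:2]).round(1),np.degrees(np.arctan2(d[1],d[0])).round(2))
        for c in((352,284),(431,279),(352,311),(433,305),(375,161),(345,150),(400,150),(340,175),(572,152),(585,258),(350,284)):
            q=(160+c[0]/2.8,110+c[1]/2.8); print(c,np.round(dep(p,q),1))
E
```

```text
scene hole px [251.8 235. ] [ 578.9 -182.4   26. ] [ 574.7 -183.7   22. ]
knob n 129 px [456.5 250.1] ((456.458740234375, 250.13763427734375), (8.23730754852295, 16.4746150970459), 16.699243545532227) at z=51 [602.3 257.8  51. ] zmax [68. 68. 68. 68. 68. 69.]
top pts 52 [604.3 257.1  66.2]
top hole px [382.9 184.6] [ 578.6 -180.7   26. ] [ 582.8 -183.8    7.1]
knob n 60 px [194.5 173.7] ((195.08999633789062, 173.3699951171875), (10.74802303314209, 6.363961219787598), 8.130102157592773) at z=51 [605.  258.7  51. ] zmax [68. 68. 68. 68. 68. 69.]
top pts 45 [602.2 256.8  66.6]
[[ 725.    96.1   18. ]
 [ 708.4 -243.3   18. ]
 [ 440.8 -229.4   18. ]
 [ 458.   108.4   18. ]]
ctr [583.03881372 -67.05369614  18.        ]
339.7 -92.79
268.0 177.03
338.3 87.08
267.3 -2.66
(352, 284) [509.6  45.2  76.5]
(431, 279) [521.9 -16.5  19.4]
(352, 311) [495.9  50.2  17.5]
(433, 305) [500.  -17.9  17.4]
(375, 161) [625.2  30.5  19.1]
(345, 150) [635.4  56.3  19.1]
(400, 150) [634.8   9.   18.8]
(340, 175) [613.1  60.5  19.9]
(572, 152) [ 615.4 -132.5   75. ]
(585, 258) [ 531.3 -142.2   57.3]
(350, 284) [511.1  47.6  66.9]
```

```bash
python3 -m crank '{"targets":[[[1,-1,0],0.3,91],[[1,-1,0],0.3,91],[[1,-1,0],0.3,91],[[1,-1,-0.2],0.3,91],[[1,-1,-0.2],0.3,91],[[1,-1,-0.2],0.3,91],[[1,-1,-0.4],0.3,91],[[1,-1,-0.4],0.15,91]]}' && python3 -m crank '{"targets":[[[1,-1,-0.4],0,91],[[1,-1,-0.4],0,91],[[1,-1,-0.4],0,91],[[1,-1,-0.4],0,91],[[1,-1,-0.4],0,91],[[1,-1,-0.2],0,91],[[1,-1,0],0,91],[[1,-1,0],0,91]]}'
```

```text
t: 2.4
tcp_pos: [399.6, 470.2, 257.2]
orientation: [0.08, 3.14, 0.001]
ft_force: [1.2, 1.0, -0.5]
grip_width: 91.1
grip_force: 0.0
t: 3.2
tcp_pos: [599.6, 270.1, 202.1]
orientation: [-0.082, -3.14, 0.0]
ft_force: [-0.2, 0.4, -0.2]
grip_width: 91.1
grip_force: 0.0
```

```bash
python3 -m crank '{"targets":[[[0.16,-0.5,0],0,91],[[0,0,-0.8],0,91],[[0,0,-0.8],0,91],[[0,0,-0.8],0,91],[[0,0,-0.6],0,91],[[0,0,-0.4],0,91],[[0,0,0],0,91],[[0,0,0],0,0]]}' 15 && python3 -m crank '{"targets":[[[0,0,0],0,0],[[0,0,0],0,0],[[0,0,0],0,0],[[0,0,0],0,0],[[0,0,0],0,0],[[0,0,0],0,0],[[0,0,0],0,0]]}'
```

```text
t: 4.0
tcp_pos: [602.9, 258.9, 117.7]
orientation: [0.082, 3.14, 0.0]
ft_force: [0.1, 0.3, 0.0]
grip_width: 85.5
grip_force: 0.0
t: 4.7
tcp_pos: [602.7, 258.7, 117.2]
orientation: [-0.082, -3.14, 0.0]
ft_force: [0.0, -0.4, -0.3]
grip_width: 30.3
grip_force: 0.0
```

```bash
python3 -m crank '{"targets":[[[0,0,0],0,0],[[0,0,0],0,0],[[0,0,0],0,0],[[0,0,0],0,0]]}' 25 && python3 -m crank '{"targets":[[[0,0,0.3],0,0],[[0,0,0.6],0,0],[[0,0,1],0,0],[[0,0,1],0,0],[[0,0,0.6],0,0],[[0,0,0],0,0]]}'
python3 - <<'E'
from h import *
t=state()["tcp_pos"]; print(t)
for n in("scene","top"):
    p=snapshot(n); im=p["pixels"]
    d,o=ray(p,(0,0)); f=200/np.tan(np.radians(p["fovy"])/2); M=R.from_rotvec(p["orientation"]).as_matrix()
    q=M.T@(np.array([t[0],t[1],t[2]-95])-o); u,v=int(p["cx"]+f*q[0]/q[2]),int(p["cy"]+f*q[1]/q[2]); print(n,u,v)
    cv2.imwrite(f"pics/g_{n}.png",cv2.resize(im[max(v-45,0):v+45,u-45:u+45],None,fx=6,fy=6,interpolation=2))
    for k in("pin_tip","pin_grip"):
        for r in landmark_of(p,k)[:1]: print(k,r)
E
python3 -c "
import cv2
cv2.imwrite('pics/g.png',cv2.hconcat([cv2.resize(cv2.imread('pics/g_%s.png'%n),(400,400)) for n in('scene','top')]))"
```

```text
t: 5.1
tcp_pos: [602.7, 258.7, 117.2]
orientation: [-0.082, -3.14, 0.0]
ft_force: [0.2, 0.6, 0.1]
grip_width: 17.4
grip_force: 25.0
t: 5.7
tcp_pos: [603.7, 259.2, 207.6]
orientation: [0.082, 3.137, 0.003]
ft_force: [-0.5, 0.4, -0.8]
grip_width: 17.4
grip_force: 25.0
[603.74024044 259.17407799 207.63923131]
scene 464 228
pin_tip {'centre': [462.9, 233.6], 'p': 0.74}
pin_grip {'centre': [271.0, 210.0], 'p': 0.74}
top 185 167
pin_tip {'centre': [383.6, 187.4], 'p': 0.68}
```

View pics/g.png

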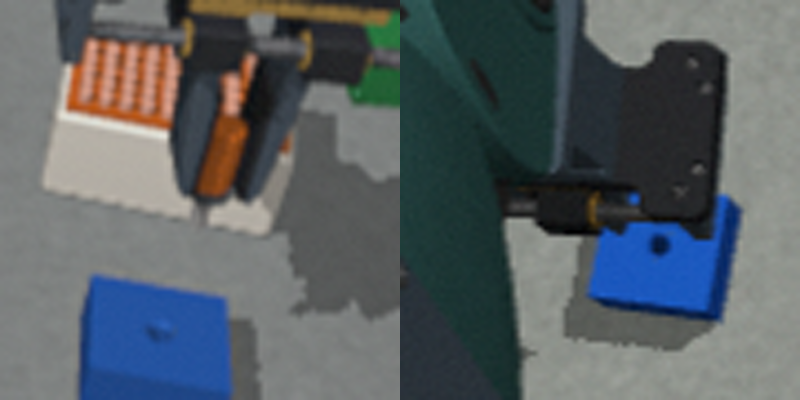

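The pin is held upright: its tip shows at scene (464,233). The empty stand hole shows at scene (455,257) and top (198.5,177).

```bash
python3 - <<'E'
from h import *
for n,c in(("scene",(455,257)),("top",(198.5,177))):
    p=snapshot(n); e=dark(p,c,3); print(n,np.round(e,1),np.round(atz(p,e,30),1))
    if n=="scene":
        t=state()["tcp_pos"]; print(t,[np.round(atz(p,(u,233.3),t[2]-108),1) for u in(463,464.4)])
        u,v=orange(p,(465,222),12); print(u.mean(),v.mean())
E
```

```text
scene [453.4 257.7] [603.9 255.7  30. ]
[602.28939133 258.59240318 203.67476613] [array([598.9, 261.7,  95.7]), array([598.5, 264.6,  95.7])]
467.1404958677686 217.98347107438016
top [197.9 176.7] [602.8 257.   30. ]
```

```bash
python3 -m crank '{"targets":[[[0,-0.3,0.5],0,0],[[0,-0.6,0.5],0,0],[[0,-1,0],0,0],[[0,-1,0],0,0],[[0,-1,0],0,0],[[0,-1,0],0,0],[[0,-1,0],0,0],[[0,-1,0],0,0]]}' && python3 -m crank '{"targets":[[[-0.2,-1,0],0,0],[[-0.2,-1,0],0,0],[[-0.2,-1,0],0,0],[[-0.2,-1,0],0,0],[[-0.16,-1,0],0,0],[[0,-1,0],0,0],[[0,-1,0],0,0],[[0,-1,0],0,0]]}' && python3 -m crank '{"targets":[[[0,-1,0],0,0],[[0,-1,-0.2],0,0],[[0,-0.5,-0.4],0,0],[[0,-0.2,-0.6],0,0],[[0,0,-0.8],0,0],[[0,0,-0.6],0,0],[[0,0,0],0,0],[[0,0,0],0,0]]}'
```

```text
t: 6.9
tcp_pos: [602.7, 84.2, 231.1]
orientation: [0.083, 3.139, 0.0]
ft_force: [1.1, -0.8, -0.5]
grip_width: 17.2
grip_force: 25.0
t: 7.7
tcp_pos: [578.4, -115.8, 231.1]
orientation: [0.083, 3.139, -0.001]
ft_force: [0.3, -0.1, -0.2]
grip_width: 17.2
grip_force: 25.0
t: 8.5
tcp_pos: [578.6, -180.8, 164.5]
orientation: [-0.081, -3.14, -0.0]
ft_force: [-0.2, 0.3, 0.3]
grip_width: 17.2
grip_force: 25.0
```

```bash
python3 -m crank '{"targets":[[[0,0,-0.4],0,0],[[0,0,-0.3],0,0],[[0,0,-0.2],0,0],[[0,0,0],0,0],[[0,0,0],0,0]]}'
python3 - <<'E'
from h import *
L=[]
for n,c in(("scene",(252,232)),("top",(383,185))):
    p=snapshot(n); u,v=c
    L.append(cv2.resize(p["pixels"][v-22:v+23,u-22:u+23],(400,400),interpolation=2))
    for k in("pin_tip","pin_hole","pin_grip"):
        for r in landmark_of(p,k)[:1]: print(n,k,r,np.round(atz(p,r["centre"],{"pin_tip":33,"pin_hole":18,"pin_grip":82}[k]),1))
cv2.imwrite("pics/ins1.png",cv2.hconcat(L)); print(state()["tcp_pos"])
E
```

```text
t: 9.0
tcp_pos: [578.7, -181.3, 142.2]
orientation: [-0.082, -3.14, -0.0]
ft_force: [0.4, -0.2, 0.0]
grip_width: 17.4
grip_force: 25.0
scene pin_tip {'centre': [252.4, 229.2], 'p': 0.43} [ 567.2 -183.1   33. ]
scene pin_hole {'centre': [252.0, 234.6], 'p': 0.98} [ 569.  -184.9   18. ]
scene pin_grip {'centre': [249.1, 215.7], 'p': 0.49} [ 578.3 -183.3   82. ]
[ 578.75865939 -181.30643613  142.3541295 ]
```

View pics/ins1.png

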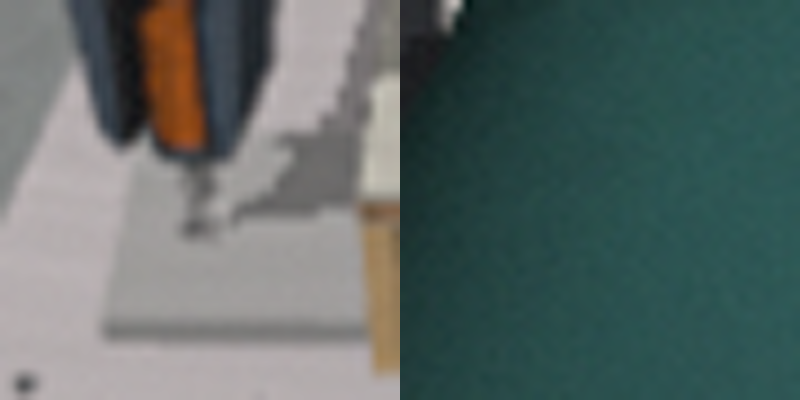

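The scene view shows the shank directly above the tab hole (about pixel (252,235)); the top view is blocked by the arm. I'll lower it in small steps and watch the force.

```bash
python3 -m crank '{"targets":[[[0,0,-0.12],0,0],[[0,0,-0.12],0,0],[[0,0,-0.1],0,0],[[0,0,0],0,0]]}'; python3 -m crank '{"targets":[[[0,0,-0.08],0,0],[[0,0,0],0,0]]}';python3 -m crank '{"targets":[[[0,0,-0.08],0,0],[[0,0,0],0,0]]}'
```

```text
t: 9.8
tcp_pos: [578.5, -181.2, 133.2]
orientation: [-0.082, -3.14, -0.0]
ft_force: [0.2, 0.2, 1.2]
grip_width: 17.4
grip_force: 25.0
t: 10.0
tcp_pos: [578.6, -181.3, 131.5]
orientation: [-0.082, -3.14, -0.0]
ft_force: [-0.1, -0.2, 0.5]
grip_width: 17.6
grip_force: 25.0
t: 10.2
tcp_pos: [578.7, -181.3, 129.6]
orientation: [-0.082, -3.14, -0.0]
ft_force: [-0.4, -0.4, 0.2]
grip_width: 17.1
grip_force: 25.0
```

```bash
python3 -m crank '{"targets":[[[0,0,-0.1],0,0],[[0,0,-0.1],0,0],[[0,0,0],0,0]]}'; python3 -m crank '{"targets":[[[0,0,-0.1],0,0],[[0,0,0],0,0]]}'
```

```text
t: 10.5
tcp_pos: [578.5, -181.2, 124.3]
orientation: [-0.082, -3.14, -0.0]
ft_force: [0.3, -0.2, -0.3]
grip_width: 17.4
grip_force: 25.0
t: 10.7
tcp_pos: [578.5, -181.2, 121.9]
orientation: [-0.082, -3.14, -0.0]
ft_force: [-0.3, 0.2, -0.2]
grip_width: 17.8
grip_force: 25.0
```

```bash
python3 -m crank '{"targets":[[[0,0,-0.1],0,0],[[0,0,-0.1],0,0],[[0,0,0],0,0]]}'; python3 -m crank '{"targets":[[[0,0,-0.08],0,0],[[0,0,0],0,0]]}';python3 -m crank '{"targets":[[[0,0,-0.06],0,0],[[0,0,0],0,0]]}'
```

```text
t: 11.0
tcp_pos: [578.6, -181.3, 116.9]
orientation: [-0.082, -3.14, -0.0]
ft_force: [-0.8, 1.2, -1.4]
grip_width: 17.4
grip_force: 25.0
t: 11.2
tcp_pos: [578.6, -181.3, 115.0]
orientation: [-0.082, -3.14, -0.0]
ft_force: [-0.3, 0.6, 0.3]
grip_width: 17.3
grip_force: 25.0
t: 11.4
tcp_pos: [578.6, -181.3, 113.6]
orientation: [-0.082, -3.14, -0.0]
ft_force: [-1.3, 0.4, -0.2]
grip_width: 16.9
grip_force: 25.0
```

```bash
python3 -m crank '{"targets":[[[0,0,-0.05],0,0],[[0,0,0],0,0]]}'; python3 -m crank '{"targets":[[[0,0,0],0,36],[[0,0,0],0,36],[[0,0,0],0,36],[[0,0,0],0,36],[[0,0,0],0,36],[[0,0,0],0,36]]}'; python3 -m crank '{"targets":[[[0,0,0.4],0,36],[[0,0,0.8],0,36],[[0,0,1],0,36],[[0,0,1],0,36],[[0,0,0.8],0,36]]}'
```

```text
t: 11.6
tcp_pos: [578.9, -181.3, 113.1]
orientation: [0.082, 3.14, -0.0]
ft_force: [-4.3, 3.0, 11.2]
grip_width: 17.3
grip_force: 25.0
t: 12.2
tcp_pos: [578.7, -181.3, 112.4]
orientation: [-0.082, -3.14, 0.0]
ft_force: [0.5, 0.1, 0.2]
grip_width: 36.2
grip_force: 0.0
t: 12.7
tcp_pos: [579.0, -181.4, 214.7]
orientation: [0.082, 3.139, -0.001]
ft_force: [0.7, -0.4, -0.6]
grip_width: 35.9
grip_force: 0.0
```

```bash
python3 -m crank '{"targets":[[[-0.62,1,0],0,0],[[-0.62,1,0],0,0],[[-0.62,1,0],0,0],[[-0.62,1,0],0,0],[[-0.62,1,0],0,0],[[-0.62,1,0],0,0],[[-0.62,1,0],0,0],[[-0.62,1,0],0,0]]}' 10
python3 - <<'E'
from h import *
L=[]
for n in("scene","top"):
    p=snapshot(n); L.append(p["pixels"][110:310,200:460] if n=="top" else p["pixels"][150:350,210:470])
    for k,z in(("pin_tip",4),("pin_grip",53),("pin_hole",18),("push_plate",44),("stop_face",45)):
        for r in landmark_of(p,k)[:1]: print(n,k,r,np.round(atz(p,r["centre"],z),1))
cv2.imwrite("pics/home.png",cv2.resize(cv2.hconcat(L),None,fx=1.53,fy=1.53,interpolation=2)); print(state()["tcp_pos"])
E
```

```text
t: 13.5
tcp_pos: [454.1, 19.6, 213.2]
orientation: [0.082, 3.14, 0.0]
ft_force: [0.5, 0.5, -0.5]
grip_width: 0.1
grip_force: 0.0
scene pin_tip {'centre': [254.3, 237.6], 'p': 0.59} [ 563.7 -182.1    4. ]
scene pin_grip {'centre': [249.4, 225.9], 'p': 0.7} [ 578.9 -185.3   53. ]
scene pin_hole {'centre': [252.6, 234.5], 'p': 0.75} [ 568.5 -183.7   18. ]
scene push_plate {'centre': [342.8, 209.0], 'p': 0.77} [485.8  15.3  44. ]
scene stop_face {'centre': [346.9, 249.7], 'p': 0.84} [620.4  31.2  45. ]
top pin_tip {'centre': [379.8, 186.7], 'p': 0.44} [ 578.4 -176.6    4. ]
top pin_grip {'centre': [381.3, 176.7], 'p': 0.48} [ 591.4 -173.4   53. ]
top pin_hole {'centre': [378.2, 186.8], 'p': 0.92} [ 575.2 -170.6   18. ]
top stop_face {'centre': [289.1, 165.9], 'p': 0.78} [622.2  40.1  45. ]
[454.86726642  18.38015774 212.43206183]
```

View pics/home.png

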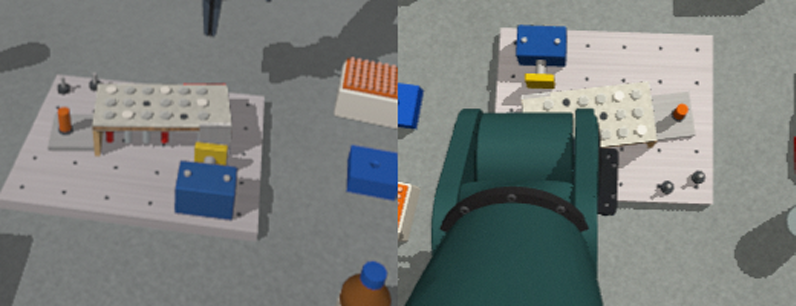

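The pin stands home in the tab: knob at picture (64,120) in the scene view and (680,112) in the top view. The rack is still off the yellow stop. Next I descend behind the red block.

```bash
python3 -m crank '{"targets":[[[0,0,-0.7],0,0],[[0,0,-1],0,0],[[0,0,-1],0,0],[[0,0,-0.9],0,0],[[0,0,-0.45],0,0],[[0,0,-0.2],0,0],[[0,0,0],0,0]]}'; python3 -m crank '{"targets":[[[0.2,0,0],0,0],[[0.2,0,0],0,0],[[0.1,0,0],0,0],[[0.1,0,0],0,0],[[0,0,0],0,0]]}'
python3 - <<'E'
from h import *
print(state()["tcp_pos"])
p=snapshot("scene"); u,v=orange(p,(250,230),14); P=np.array([dep(p,(a,b)) for a,b in zip(u,v)]); print(len(u),np.round(P.max(0)),np.round(P.mean(0)))
p=snapshot("top"); print(p["xyz"],p["orientation"]); u,v=orange(p,(381,180),14); print(len(u),u.mean(),v.mean(),np.round(atz(p,(u.mean(),v.mean()),47),1))
E
```

```text
t: 14.8
tcp_pos: [454.7, 18.7, 106.1]
orientation: [-0.082, -3.14, 0.0]
ft_force: [0.5, -0.2, -0.3]
grip_width: 0.9
grip_force: 0.0
t: 15.3
tcp_pos: [470.2, 18.7, 106.5]
orientation: [0.082, 3.14, 0.0]
ft_force: [0.2, 0.7, -0.1]
grip_width: 0.6
grip_force: 0.0
[470.18108794  18.71868656 106.46343711]
102 [ 588. -173.   65.] [ 583. -180.   51.]
[372.89473148 -29.7108251  950.94469181] [-2.11439097  2.14437901 -0.19400116]
47 385.1914893617021 181.36170212765958 [ 581.6 -182.9   47. ]
```

Knob top measures 65 mm against 64 expected, so the pin is home. Now I push gently.

```bash
for i in 1 2 3 4; do :; done; python3 -m crank '{"targets":[[[0.1,0,0],0,0],[[0.1,0,0],0,0],[[0.1,0,0],0,0],[[0.1,0,0],0,0],[[0,0,0],0,0]]}'; python3 -m crank '{"targets":[[[0.1,0,0],0,0],[[0.1,0.03,0],0,0],[[0.1,0.03,0],0,0],[[0.1,0.03,0],0,0],[[0,0,0],0,0]]}'
```

```text
t: 15.9
tcp_pos: [480.1, 18.7, 106.3]
orientation: [0.082, 3.14, -0.0]
ft_force: [0.7, 1.0, 0.7]
grip_width: 0.2
grip_force: 0.0
t: 16.4
tcp_pos: [490.1, 21.1, 106.3]
orientation: [0.082, 3.14, 0.0]
ft_force: [0.2, 0.5, -0.0]
grip_width: 0.3
grip_force: 0.0
```

```bash
python3 -m crank '{"targets":[[[0.1,0.03,0],0,0],[[0.1,0.03,0],0,0],[[0,0,0],0,0],[[0,0,0],0,0]]}'; python3 -m crank '{"targets":[[[0.1,0.02,0],0,0],[[0.06,0.02,0],0,0],[[0,0,0],0,0],[[0,0,0],0,0]]}'; python3 - <<'E'
from h import *
p=snapshot("scene"); cv2.imwrite("pics/push1.png",cv2.resize(p["pixels"][170:290,240:400],None,fx=4,fy=4,interpolation=2))
E
```

```text
t: 16.8
tcp_pos: [494.8, 22.5, 106.2]
orientation: [0.082, 3.14, -0.0]
ft_force: [-0.5, -0.8, 0.1]
grip_width: 0.6
grip_force: 0.0
t: 17.2
tcp_pos: [498.6, 23.5, 106.2]
orientation: [-0.082, -3.14, 0.0]
ft_force: [-1.4, -0.1, -0.5]
grip_width: 0.9
grip_force: 0.7
```

View pics/push1.png

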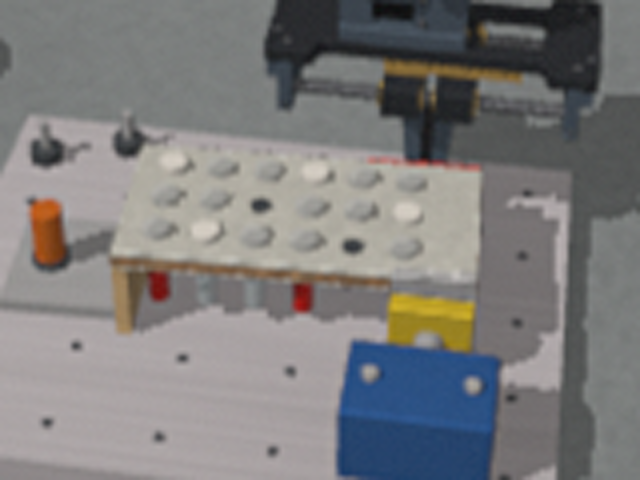

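The rack is swinging with the pin in place. The fingers touch the red block at about (425,160) and the strike plate is just short of the yellow pad at about (430,300).

```bash
for i in 1; do python3 -m crank '{"targets":[[[0.06,0.02,0],0,0],[[0.06,0.02,0],0,0],[[0,0,0],0,0],[[0,0,0],0,0]]}'; python3 -m crank '{"targets":[[[0.06,0.02,0],0,0],[[0.06,0.02,0],0,0],[[0,0,0],0,0],[[0,0,0],0,0]]}'; done
```

```text
t: 17.65
tcp_pos: [501.5, 24.5, 106.1]
orientation: [-0.082, -3.14, -0.0]
ft_force: [-4.4, 1.2, -0.2]
grip_width: 0.7
grip_force: 2.1
t: 18.05
tcp_pos: [504.2, 25.5, 106.0]
orientation: [-0.082, -3.139, 0.0]
ft_force: [-6.0, 1.5, 1.0]
grip_width: 0.6
grip_force: 3.0
```

```bash
python3 -m crank '{"targets":[[[0.06,0.015,0],0,0],[[0.06,0.015,0],0,0],[[0,0,0],0,0],[[0,0,0],0,0],[[0,0,0],0,0]]}'; python3 - <<'E'
from h import *
for i in range(4):
    p=snapshot("scene"); s=state(); print(s["ft_force"].round(1),s["tcp_pos"].round(1))
E
```

```text
t: 18.55
tcp_pos: [506.7, 26.3, 105.8]
orientation: [-0.082, -3.138, 0.0]
ft_force: [-7.3, 1.4, 1.2]
grip_width: 0.6
grip_force: 4.2
[-8.   1.3  1.9] [506.7  26.3 105.9]
[-9.   2.1  1. ] [506.7  26.3 105.9]
[-7.1  1.9  2. ] [506.7  26.3 105.9]
[-7.8  0.5  1.8] [506.7  26.3 105.9]
```

```bash
python3 -m crank '{"targets":[[[0.06,0.015,0],0,0],[[0.05,0.01,0],0,0],[[0,0,0],0,0],[[0,0,0],0,0],[[0,0,0],0,0],[[0,0,0],0,0]]}'; python3 - <<'E'
from h import *
F=[]
for i in range(6):
    p=snapshot("scene"); s=state(); F.append(s["ft_force"])
print(np.mean(F,0).round(1),s["tcp_pos"].round(1))
for r in landmark_of(p,"stop_face")[:1]: print(r,atz(p,r["centre"],45))
u,v=orange(p,(250,230),14); P=np.array([dep(p,(a,b)) for a,b in zip(u,v)]); print(np.round(P.max(0)))
h=cv2.cvtColor(p["pixels"],cv2.COLOR_BGR2HSV); m=(abs(h[...,0].astype(int)-26)<6)&(h[...,1]>150); m[:, :310]=0;m[:,400:]=0;m[:225]=0;m[275:]=0
v,u=np.nonzero(m); P=np.array([dep(p,(a,b)) for a,b in zip(u,v)]); P=P[P[:,2]>60]
c,y=np.array([583,-67]),-.05; q=(P[:,:2]-c)@np.array([[np.cos(y),-np.sin(y)],[np.sin(y),np.cos(y)]]); print("pad top platform x,y",len(q),np.percentile(q,[5,50,95],axis=0).round(1))
cv2.imwrite("pics/push2.png",cv2.resize(p["pixels"][170:290,240:400],None,fx=4,fy=4,interpolation=2))
E
```

```text
t: 19.35
tcp_pos: [509.0, 26.9, 105.7]
orientation: [-0.082, -3.137, 0.0]
ft_force: [-10.0, 1.1, 1.8]
grip_width: 0.6
grip_force: 5.3
[-10.4   1.2   2.4] [509.   26.9 105.7]
[ 587. -171.   64.]
pad top platform x,y 125 [[ 48.3  82.7]
 [ 55.6 101.4]
 [ 58.4 119.7]]
```

View pics/push2.png

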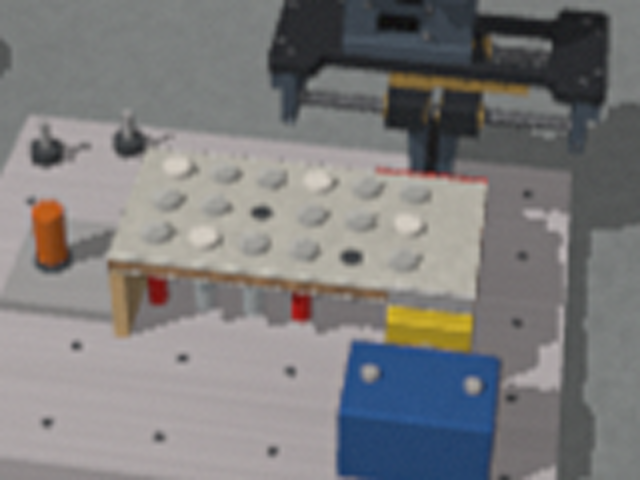

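```bash
python3 -c "
from rig import finish_job; print(finish_job())"
```

```text
the job is handed in; nothing more can be done
None
```

I handed the job in at about 20 s. The pin is fully home and released, and the arm is still holding the rack against the yellow stop with a steady push of about 10 N; I estimate the stop is 9–10 mm in. Nothing else on the bench was touched that I could see. The hand-in call returned no verdict.

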